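# Release the tube rack from its docking station

### The arm

A 6-joint arm with a two-finger parallel gripper is mounted at the origin on the work surface. World frame = base frame: x ahead of the robot, y to its left, z up, the work surface at z = 0. Lengths are in m, angles in rad, forces in N, time in s.
With the tool pointing down it reaches from about 0.275 to 0.85 m from the base axis. Payload 19 kg.
Tool frame: the origin (TCP) lies at the very end of the fingers, on their centre line; the grasp point (between the pads) lies ctrl.grip_point_offset behind it (ctrl.grip_point_offset is the distance from the TCP to the grasp point, in m); z points along the fingers, y is the line along which they close (so a half turn about z gives the same grasp; the last joint's range is limited). The gripper opens to 85 mm and grips with 20 to 120 N. Pads are 22 mm wide; open, the fingers measure 114 mm over their backs; the gripper's body (76 mm by 85 mm) begins 54 mm behind the grasp point. The pads swing forward as they close: fully open they stand 13 mm farther back than shut.
Start: joints at [-1.346, 0.15, 1.437, -0, 1.554, -0.134], TCP at [0.202, -0.538, 0.231] pointing down, gripper open.
Joint ranges: [-2.8, 2.8], [-0.68, 2.1], [0.12, 2.68], [-1.39, 4.53], [0.16, 2.79], [-2.81, 2.81]. Speed limits (rad/s): [1.89, 1.89, 2.22, 3.01, 3.01, 3.01].

### API

Orientations are given as a unit quaternion [x, y, z, w].
In Python, from bench import ctrl gives the robot as it stands.
- The arm moves only by the tool drive_tool, never from a script. Its arguments are lists of equal length, an entry for each row: "offset": the shift along the tool's x, y, z in mm, a list of three; "yaw": the turn about the tool's z in degrees. In form: {"offset": [[dx, dy, dz], ...], "yaw": [yaw, ...]}. A call has 1 to 12 rows; each row shifts and turns the commanded pose from where the row before left it, along the tool's axes as they then stand; what a row does not reach is not made up. A row lasts 1/8 s, in which the tool goes at most 62.5 mm and 10.7 degrees, less where a joint would pass 70% of its speed; a pose out of reach is approached as far as the arm can. A call is refused whole if a number of a shift passes 62.5 or a number of a turn 10.7, either way. A call with a gripper value outside its range is refused whole. "claw" is the finger opening in mm, from 0 to 85.4, set as the call begins (left out, the last holds). The fingers move at their own pace and stop on an object; "grip_force" is the grip in N (left out, the last holds). Time passes only in rows, so rows that do not move let the fingers close. It gives the time, the measured TCP pose, the force, the opening and the grip force at its end, in the units of the state.
- ctrl.get_state(): the state, without advancing time (a new reading comes with each control period).
- ctrl.read_camera(name): name is "side" or "top"; returns a dict with "frame" (400x640x3 uint8, blue, green, red), "fx", "fy", "cx", "cy" (pixels), "k1" (the pictures are not rectified: a ray, as slopes to the right and down, at radius r is drawn at 1 + k1 r^2 times it, then the intrinsics apply), "eye" and "orientation" of the camera in the world. Camera axes: x right, y up, looking along -z (the intrinsics and any distortion apply to the point x, -y, -z); pixel columns grow to the right and rows downward; lengths in m; the calibration is good to about 2 mm. A picture is of the moment at which its call begins. There is no depth.
- ctrl.hand_in(): hands the job in; it is judged then, once.
Trained networks look in a picture, given as the dict that the camera call returned (one of the last four; its "shot" number tells which), for a name from the list of things; names that differ only in an ending like _2 or _b are one class to them, and where a whole thing is asked for, a point or a joint stands for the part that bears it (a point fixed in the world has none). Each returns a list of dicts, best first, with "confidence" (0 to 1); they miss things now and then, are a little off and sometimes report something else, mostly with a low value. They report only what shows in the picture. A call takes as long as a camera call. They do not tell look-alikes from the thing itself.
- ctrl.boxes_of(picture, query): "extent" ([centre column, centre row, width, height] in pixels, round what is visible of it).
- ctrl.landmark_of(picture, query): "location" ([column, row] in pixels: a listed point, or the origin of a listed thing).
The state is a dict: "clock": time; "q": joint angles; "qvel": joint speeds; "effort": joint torques, N m; "ee_pos": TCP position; "tcp_rot": TCP orientation; "force": force on the tool from outside, world axes, zero at the start; "moment": the same for the moment, N m; "gripper_width": finger opening in m; "finger_force": force on a finger pad.
Only numpy, scipy, OpenCV 4.12 (cv2) and the standard library are available. Lean on these libraries where they do the work, as an engineer would, in place of code of your own. Each camera call takes 0.05 s, during which the arm holds its last target. There are 200 camera calls.

### The job

Free the blue tube rack from its docking station: press the station's two round catch buttons down together, one fingertip on each, and keep both fully down until the rack has slid all the way out to its end stop. Then let both buttons come back up and move clear. Only press the buttons; do not push, pull or lift the rack, and leave the bottles and other things on the bench where they are.

Things in the scene. Friction and masses are not known exactly. Their poses are not given: they have to be found in the camera images.
- dock: Dark grey station fixed to the bench, 263 x 104 mm plate, 12 mm thick. Origin on the bench, under the midpoint of the two buttons; z up; x runs along the slide from the buttons to the end stop; buttons at x = 0, y = +30 and -30 mm. A damper tube 14 mm thick lies between them along x, its top 36 mm above the bench. A damped spring pushes the rack out along +x in about 1 s, only once both catches are down.
- left_top (a point): Centre of the flat top of the left catch button (dock y = +30 mm): off-white round cap 28 mm across, its top 40 mm above the bench when up; it goes straight down with the button. The two centres are 60 mm apart. The cap stands 16 mm above its 34 mm wide collar.
- right_top (a point): The same for the right catch button (dock y = -30 mm).
- left_button (a joint): How far the left button is pressed down, m: 0 is up, 0.010 fully down. A spring brings it back; about 1.5 N starts it and 4 N holds it fully down (8 N for both). Its catch frees the rack from about 0.006.
- right_button (a joint): The same for the right button.
- rack_mid (a point): Centre of the body of the blue tube rack with a few small tubes in it (loose, body 100 mm long along dock x, 70 mm wide, 40 mm high, its top 52 mm and tubes' tops 65 mm above the bench). In the dock frame this point lies at x = 95 mm while caught and at about x = 155 mm against the end stop; a low T-shaped tail, 22 mm wide and 6 mm thick, reaches back from it between the buttons.
- bottle0: Small reagent bottle with white cap, 44 mm across, 65 mm high, loose bystander, leave it where it stands; origin at the centre of its underside. 
- bottle1: Small reagent bottle with white cap, 44 mm across, 65 mm high, loose bystander, leave it where it stands; origin at the centre of its underside. 
- bottle2: Small reagent bottle with white cap, 44 mm across, 65 mm high, loose bystander, leave it where it stands; origin at the centre of its underside. 
- beaker: Small glass beaker, 60 mm across, 65 mm high, loose bystander, leave it where it stands; origin at the centre of its underside. 
- carton: Purple kit carton, 120 x 100 x 85 mm, loose bystander, leave it where it stands; origin at the centre of its underside. 
- tipbox: Blue pipette tip box with white lid, 85 x 122 x 90 mm, loose bystander, leave it where it stands; origin at the centre of its underside. 
- rack: The tube rack itself (see rack_mid, which is 20 mm above this origin); origin at the centre of the underside of its body, axes as the dock's.
Not all that is in view belongs to the job. Leave any green or orange look-alike of the rack alone.

How it is judged:
By the outcome, as a careful person would: the job done as asked, in the order asked, and still so for the second after the job is handed in, with the robot touching nothing.
It also fails if it takes over 32 s, if anything falls off the work surface, if the arm or the gripper's body presses on something with over 40 N, if the wrist force passes 120 N, or if a joint passes its speed limit or range.

## Working session

There is one attempt and no reset: what is moved stays moved. The work goes in short steps, Python scripts to look and compute and a tool call to move; the robot and the scene stay as the last step left them, time stands still between calls to the robot, and variables do not carry over. Pictures are saved under pics/ and viewed, at most 10 in all, crops included, and the job is handed in when it is done.

Besides the shell and the picture viewer there is one more tool, called after "Request:" as name([rows], argument=value, ...), one row to a line, values as JSON. drive_tool: Moves the arm, as the interface text tells. Its arguments: {"type":"object","properties":{"offset":{"type":"array"},"yaw":{"type":"array"},"claw":{"type":"number"},"grip_force":{"type":"number"}},"required":["offset","yaw"]}

```bash
mkdir -p pics; cat > h.py <<'E'
import numpy as np, cv2
from scipy.spatial.transform import Rotation as R
from bench import ctrl
def ray(p,uv):
    K=np.array([[p['fx'],0,p['cx']],[0,p['fy'],p['cy']],[0,0,1.]])
    s=cv2.undistortPoints(np.array([[uv]],float),K,np.array([p['k1'],0,0,0.]))[0,0]
    return np.array(p['eye']),R.from_quat(p['orientation']).apply([s[0],-s[1],-1])
# note: forward model is point=ray*(1+k1 r^2) = OpenCV model
def at_z(p,uv,z):
    e,d=ray(p,uv); return e+d*(z-e[2])/d[2]
def tri(rs):
    A=0;b=0
    for e,d in rs:
        d=d/np.linalg.norm(d);M=np.eye(3)-np.outer(d,d);A=A+M;b=b+M@e
    return np.linalg.solve(A,b)
E
python3 - <<'E'
from h import *
s=ctrl.get_state();print(s['clock'],s['ee_pos'],s['tcp_rot'],s['gripper_width'],ctrl.grip_point_offset)
P={n:ctrl.read_camera(n) for n in('top','side')}
for n,p in P.items():
    cv2.imwrite(f'pics/{n}0.png',p['frame']);print(n,p['eye'],p['fx'],p['k1'])
    for q,z in(('left_top',.04),('right_top',.04),('rack_mid',.032),('dock',0)):
        for d in ctrl.landmark_of(p,q)[:3]: print(n,q,np.round(d['location'],1),round(d['confidence'],2),at_z(p,d['location'],z).round(4))
E
```

```text
0.0 [ 0.20183878 -0.5381585   0.23068826] [ 9.83951940e-01  1.78432706e-01 -1.70986933e-05 -5.90128871e-04] 0.08522770366471548 0.0187
top [ 0.38163924 -0.01622115  1.75587882] 503.06848856762537 -0.09945130080305466
top left_top [316.5 181.2] 0.45 [ 0.547  -0.0158  0.04  ]
top right_top [330.4 183.9] 0.55 [ 0.5385 -0.0635  0.04  ]
top rack_mid [271.3 258.1] 0.88 [0.2815 0.1342 0.032 ]
top rack_mid [240.4 164.3] 0.87 [0.6022 0.2484 0.032 ]
top rack_mid [374.  246.2] 0.62 [ 0.3281 -0.2162  0.032 ]
top dock [323.5 184.5] 0.89 [ 0.5397 -0.0405  0.    ]
side [0.2330063  0.87727758 0.88249197] 472.43453865521514 -0.08722842299775078
side left_top [286.9 191.6] 0.4 [ 0.5452 -0.0014  0.04  ]
side left_top [274.4 161.7] 0.28 [ 0.6195 -0.1118  0.04  ]
side right_top [295.  175.5] 0.58 [ 0.5448 -0.0709  0.04  ]
side rack_mid [373.5 259.5] 0.97 [0.2809 0.1551 0.032 ]
side rack_mid [259.  173.7] 0.73 [ 0.6464 -0.0578  0.032 ]
side rack_mid [380.1 163.9] 0.68 [ 0.3292 -0.2015  0.032 ]
side dock [291.1 193.1] 0.98 [ 0.5469 -0.0407  0.    ]
```

View pics/top0.png

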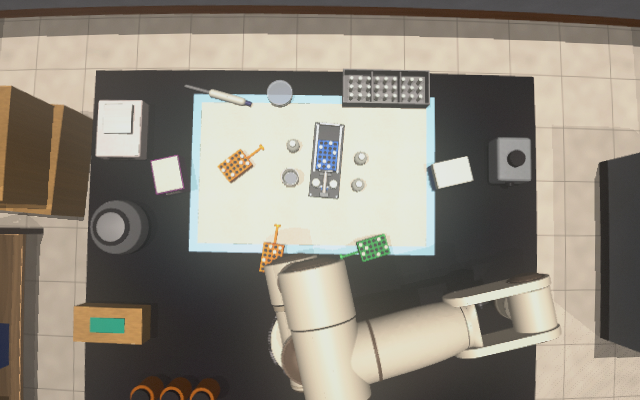

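View pics/side0.png

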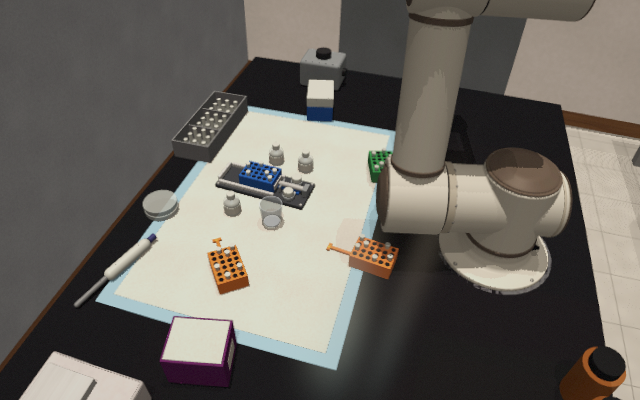

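The top view shows the blue rack at (326,155) in its dark dock, with buttons near (317,183) and (333,184). The look-alikes are orange at (240,164) and (271,255), and green at (373,247). Only the blue one sits in the dock, so I'll confirm it in an enlarged crop.

```bash
python3 - <<'E'
from h import *
t=cv2.imread('pics/top0.png')[115:215,270:390];s=cv2.imread('pics/side0.png')[140:240,210:330]
f=lambda i:cv2.resize(i,None,fx=6,fy=6,interpolation=cv2.INTER_CUBIC)
cv2.imwrite('pics/ct.png',cv2.resize(t,(720,600),interpolation=cv2.INTER_CUBIC));cv2.imwrite('pics/cs.png',f(s))
E
```

```text
(no output)
```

View pics/ct.png

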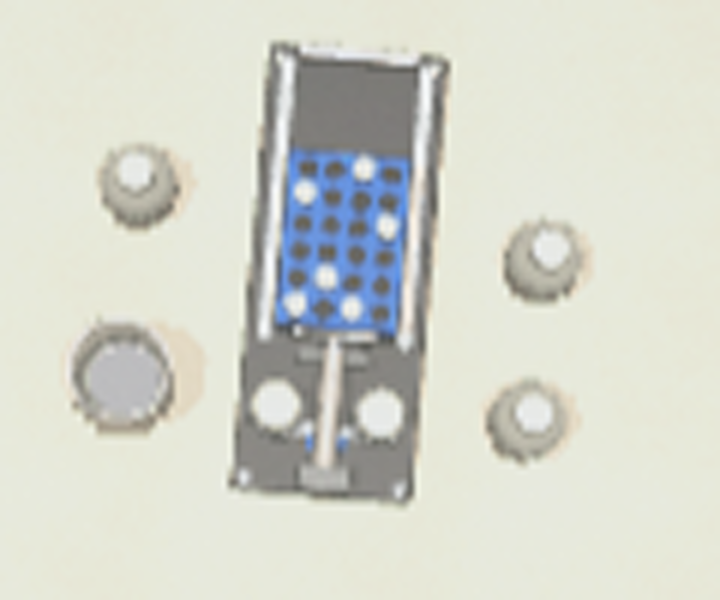

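View pics/cs.png

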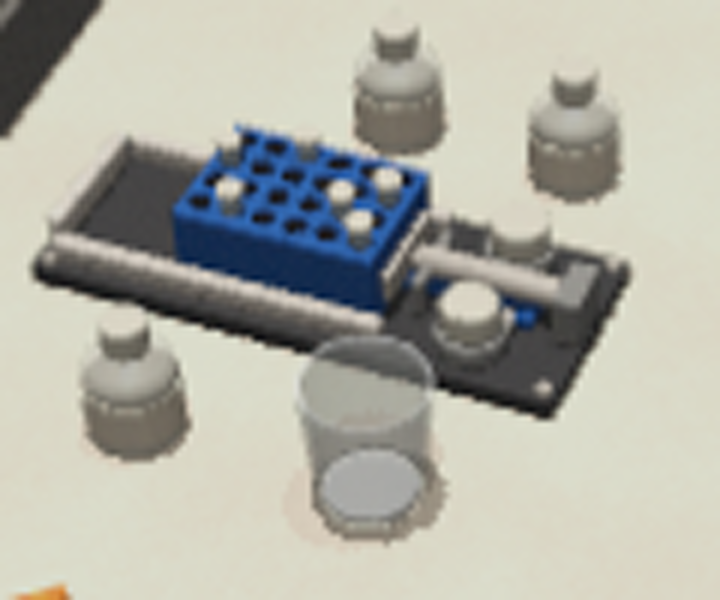

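The crops confirm it: the blue rack is in the dock, with buttons at top-view pixels of about (316,182) and (333,183.5), and about (288,190) and (297,178) in the side view. Next I refine the cap centres and work out the move.

```bash
python3 - <<'E'
from h import *
P={n:ctrl.read_camera(n) for n in('top','side')}
g=P['top']['frame'].min(2).astype(np.uint8)
B=[]
for c in((315.6,181.9),(332.9,183.4)):
    x,y=map(int,np.round(c));w=g[y-6:y+7,x-6:x+7].astype(float)
    m=np.clip(w-150,0,90);Y,X=np.mgrid[y-6:y+7,x-6:x+7]
    m*=((X-c[0])**2+(Y-c[1])**2<36)
    uv=((m*X).sum()/m.sum(),(m*Y).sum()/m.sum());b=at_z(P['top'],uv,.04);B.append(b);print(np.round(uv,2),b.round(4))
S=[at_z(P['side'],uv,.04) for uv in((288.0,189.6),(296.4,177.2))];print('side',np.round(S,4))
for q in('left_top','right_top'):
  print([ (np.round(d['location'],1),round(d['confidence'],2)) for d in ctrl.landmark_of(P['side'],q)])
print('dist',np.linalg.norm(B[0]-B[1]))
for n in P:
  for d in ctrl.boxes_of(P[n],'rack')[:4]:
    print(n,np.round(d['extent'],1),d['confidence'])
mid=(B[0]+B[1])/2; v=B[0]-B[1]; print('mid',mid,'yaw of y axis',np.degrees(np.arctan2(v[1],v[0])))
s=ctrl.get_state();T=R.from_quat(s['tcp_rot']);print(T.as_matrix().round(3))
ty=T.as_matrix()[:,1];a=np.degrees(np.arctan2(ty[1],ty[0]));print('tool y ang',a,s['q'][5])
print('delta tool mm',T.inv().apply(mid-s['ee_pos'])*1000)
E
```

```text
[315.61 181.98] [ 0.5443 -0.0128  0.04  ]
[332.95 183.51] [ 0.54   -0.0722  0.04  ]
side [[ 0.5449 -0.0099  0.04  ]
 [ 0.5389 -0.0651  0.04  ]]
[(array([289.4, 193.6]), 0.62), (array([273.3, 161.5]), 0.27)]
[(array([295.9, 174.5]), 0.54)]
dist 0.05960237517074175
top [239.2 164.9  48.7  38.9] 0.97
top [272.9 247.6  27.3  42.2] 0.91
top [327.8 155.5  20.8  27.2] 0.61
top [366.6 248.2  50.1  27.9] 0.6
side [228.2 266.3  43.9  53.8] 0.86
side [382.5 165.5  25.6  34.6] 0.84
side [361.7 258.5  72.   46.8] 0.67
side [272.5 177.1  62.7  32.8] 0.56
mid [ 0.54213975 -0.04248549  0.04      ] yaw of y axis 85.92611077906827
[[ 0.936  0.351 -0.   ]
 [ 0.351 -0.936  0.   ]
 [-0.    -0.    -1.   ]]
tool y ang -69.44321670674155 -0.1340066075576149
delta tool mm [ 492.72568376 -344.79540557  191.28822272]
```

Request:
drive_tool([
  [44, -31, 0],
  [45, -31, 0],
  [45, -31, 0],
  [45, -31, 0],
  [45, -31, 0],
  [45, -32, 0],
  [45, -32, 0],
  [45, -32, 0],
  [45, -31, 0],
  [45, -31, 0],
  [44, -32, 0],
  [0, 0, 0],
], yaw=[0, 0, 0, 0, 0, 0, 0, 0, 0, 0, 0, 0], claw=46)

```text
clock: 2.3
ee_pos: [0.5435, -0.0394, 0.2309]
tcp_rot: [0.984, 0.18, -0.0, -0.0]
force: [-0.0, -0.0, 0.3]
gripper_width: 0.0459
finger_force: 0.0
```

Request:
drive_tool([
  [0, 0, 0],
  [0, 0, 0],
  [0, 0, 0],
  [0, 0, 40],
  [0, 0, 40],
  [0, 0, 30],
  [0, 0, 0],
  [0, 0, 0],
], yaw=[8, 8.7, 8, 0, 0, 0, 0, 0])

```text
clock: 3.3
ee_pos: [0.5428, -0.0427, 0.1228]
tcp_rot: [0.999, -0.036, 0.001, 0.0]
force: [0.1, 0.2, -0.4]
gripper_width: 0.0461
finger_force: 0.0
```

```bash
cat > chk.py <<'E'
from h import *
s=ctrl.get_state();T=R.from_quat(s['tcp_rot']);ty=T.as_matrix()[:,1]
print(s['clock'],np.round(s['ee_pos'],4),np.round(s['force'],2),s['gripper_width'],'yang',np.degrees(np.arctan2(ty[1],ty[0])),'q',np.round(s['q'],2))
print('delta',T.inv().apply(np.array([.5421,-.0425,.04])-s['ee_pos'])*1000)
E
python3 - <<'E'
import chk
from h import *
a=[]
for n,(x,y) in(('top',(270,130)),('side',(230,110))):
    f=ctrl.read_camera(n)['frame'];a.append(cv2.resize(f[y:y+100,x:x+100],(400,400),interpolation=cv2.INTER_CUBIC))
cv2.imwrite('pics/c2.png',np.hstack(a))
E
```

```text
3.3 [ 0.5428 -0.0427  0.1228] [ 0.13  0.19 -0.42] 0.04613928981977424 yang -94.16457480799923 q [-0.22  0.15  1.66  0.    1.33  1.42]
delta [-0.8294821  -0.12817034 82.7699069 ]
```

View pics/c2.png

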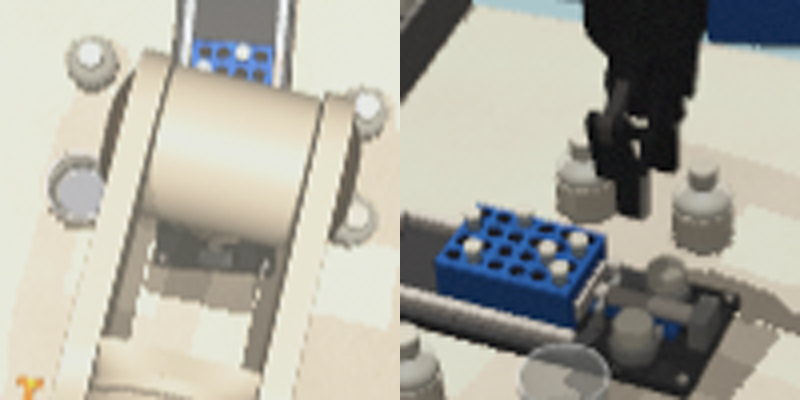

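The side view shows the fingers above the buttons, clear of the rack and bottles. I'll descend to just above the caps and look again.

Request:
drive_tool([
  [-1, 0, 30],
  [0, 0, 25],
  [0, 0, 15],
  [0, 0, 0],
  [0, 0, 0],
], yaw=[0, 0, 0, 0, 0])

```text
clock: 4.03
ee_pos: [0.542, -0.0423, 0.0524]
tcp_rot: [0.999, -0.036, 0.001, 0.0]
force: [-0.5, 0.4, 0.1]
gripper_width: 0.0459
finger_force: 0.0
```

```bash
python3 - <<'E'
import chk
from h import *
f=ctrl.read_camera('side')['frame'];cv2.imwrite('pics/c3.png',cv2.resize(f[140:215,240:340],(800,600),interpolation=cv2.INTER_CUBIC))
E
```

```text
4.025 [ 0.542  -0.0423  0.0524] [-0.48  0.43  0.13] 0.045949957006514455 yang -94.14466542219876 q [-0.22  0.21  1.74  0.    1.19  1.42]
delta [ 0.13388764  0.22468711 12.44545926]
```

View pics/c3.png

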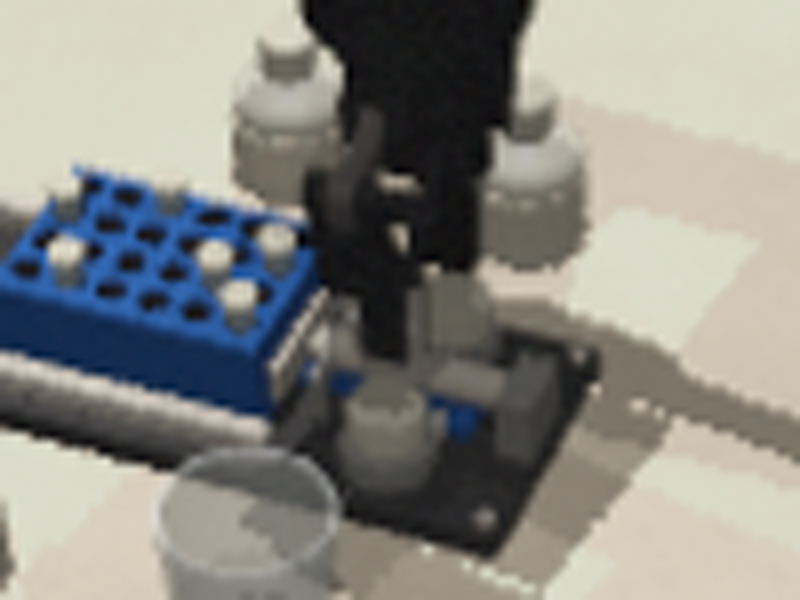

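Fingertip at crop (385,365) is directly above the left cap at (387,395), so they line up. I'll go down slowly, watching the force.

Request:
drive_tool([
  [0, 0, 8],
  [0, 0, 4],
  [0, 0, 2],
  [0, 0, 0],
], yaw=[0, 0, 0, 0])

```text
clock: 4.58
ee_pos: [0.5412, -0.0421, 0.0372]
tcp_rot: [0.999, -0.036, -0.0, -0.0]
force: [-1.9, 0.4, 1.9]
gripper_width: 0.0457
finger_force: 1.2
```

Request:
drive_tool([
  [0, 0, 2],
  [0, 0, 2],
  [0, 0, 0],
], yaw=[0, 0, 0])

```text
clock: 4.95
ee_pos: [0.5414, -0.0422, 0.0333]
tcp_rot: [0.999, -0.036, 0.0, -0.0]
force: [-2.1, -0.3, 4.0]
gripper_width: 0.0454
finger_force: 2.2
```

Request:
drive_tool([
  [0, 0, 4],
  [0, 0, 4],
  [0, 0, 1],
  [0, 0, 0],
], yaw=[0, 0, 0, 0])

```text
clock: 5.45
ee_pos: [0.5419, -0.0422, 0.0272]
tcp_rot: [0.999, -0.036, 0.001, 0.0]
force: [-19.8, 3.5, 49.7]
gripper_width: 0.0463
finger_force: 24.5
```

Both are bottomed out: force is up to 50 N, well over the 8 N needed. I'll ease off slightly and hold while the rack slides.

Request:
drive_tool([
  [0, 0, -1],
  [0, 0, 0],
  [0, 0, 0],
  [0, 0, 0],
  [0, 0, 0],
  [0, 0, 0],
  [0, 0, 0],
  [0, 0, 0],
  [0, 0, 0],
  [0, 0, 0],
], yaw=[0, 0, 0, 0, 0, 0, 0, 0, 0, 0])

```text
clock: 6.7
ee_pos: [0.5418, -0.0422, 0.0273]
tcp_rot: [0.999, -0.036, 0.001, 0.0]
force: [-13.6, 2.9, 35.0]
gripper_width: 0.0458
finger_force: 17.6
```

```bash
python3 - <<'E'
import chk
from h import *
f=ctrl.read_camera('side')['frame'];cv2.imwrite('pics/c4.png',cv2.resize(f[140:215,220:320],(800,600),interpolation=cv2.INTER_CUBIC))
E
```

```text
6.7 [ 0.5418 -0.0422  0.0273] [-13.59   2.88  35.  ] 0.045837562297805064 yang -94.13462400963819 q [-0.22  0.24  1.76  0.    1.13  1.42]
delta [  0.3684525    0.28106181 -12.66067548]
```

View pics/c4.png

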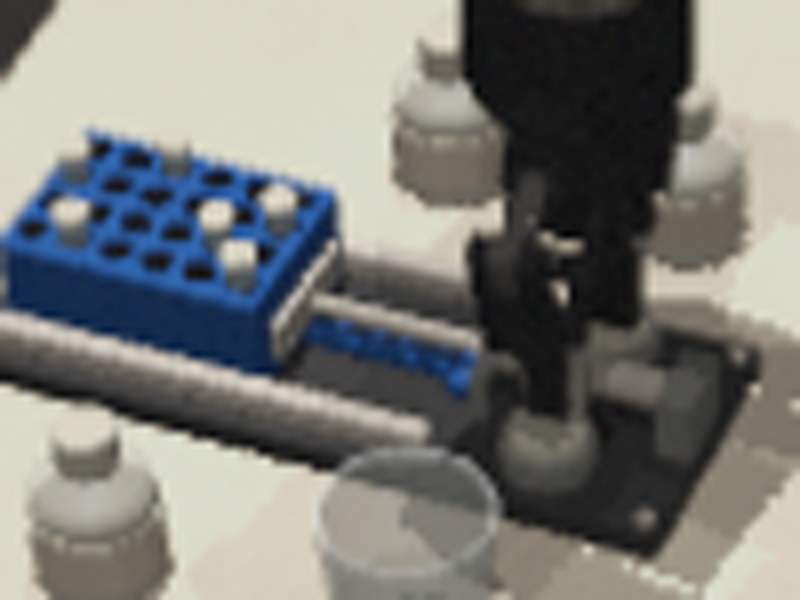

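The rack (now around crop (170,260)) has slid out, with the tail clear of the buttons. I'll hold longer and check that it has stopped.

```bash
python3 - <<'E'
from h import *
cv2.imwrite('pics/a.png',ctrl.read_camera('side')['frame'])
E
```

Request:
drive_tool([
  [0, 0, 0],
  [0, 0, 0],
  [0, 0, 0],
  [0, 0, 0],
  [0, 0, 0],
  [0, 0, 0],
  [0, 0, 0],
  [0, 0, 0],
  [0, 0, 0],
  [0, 0, 0],
], yaw=[0, 0, 0, 0, 0, 0, 0, 0, 0, 0])

```text
clock: 8.05
ee_pos: [0.5417, -0.0422, 0.0273]
tcp_rot: [0.999, -0.036, 0.001, 0.0]
force: [-13.9, 2.7, 33.9]
gripper_width: 0.0459
finger_force: 17.6
```

```bash
python3 - <<'E'
from h import *
p=ctrl.read_camera('side');b=p['frame'];a=cv2.imread('pics/a.png')
r=np.s_[150:195,205:265]
print('mean diff',cv2.absdiff(a,b)[r].mean(), cv2.phaseCorrelate(*[cv2.cvtColor(i[r],6).astype(np.float64) for i in(a,b)]))
for z in(0.032,):
  for d in ctrl.landmark_of(p,'rack_mid'): print(np.round(d['location'],1),d['confidence'],at_z(p,d['location'],z).round(4))
y=np.array([.0043,.0594]);y/=np.linalg.norm(y);x=np.array([y[1],-y[0]])
print('expected',np.array([.5421,-.0425])+.155*x)
p=ctrl.read_camera('top')
h=cv2.cvtColor(p['frame'],cv2.COLOR_BGR2HSV);m=cv2.inRange(h,(100,120,60),(130,255,255))[110:180,300:350]
v,u=np.nonzero(m);print('blue top bounds',u.min()+300,u.max()+300,v.min()+110,v.max()+110)
far=at_z(p,((u[v==v.min()].mean()+300),v.min()+109.5),.052);print('front face dock x',(far[:2]-[.5421,-.0425])@x)
E
```

```text
mean diff 0.7471604938271605 ((-0.0006422889496526807, 0.5260477457068298), 1.0041570740454926)
[227.4 272.6] 0.96 [0.5909 0.2892 0.032 ]
[379.1 167.4] 0.86 [ 0.3291 -0.1848  0.032 ]
[373.7 258.1] 0.61 [0.2812 0.1508 0.032 ]
expected [ 0.69669546 -0.05369125]
blue top bounds 318 339 124 152
front face dock x 0.20286385842491694
```

The rack has stopped with its front face at dock x ≈ 203 mm, against 205 mm expected at the end stop. I'll lift straight up now.

Request:
drive_tool([
  [0, 0, -5],
  [0, 0, -8],
  [0, 0, -15],
  [0, 0, -30],
  [0, 0, -45],
  [0, 0, -45],
  [0, 0, -30],
  [0, 0, 0],
  [0, 0, 0],
], yaw=[0, 0, 0, 0, 0, 0, 0, 0, 0])

```text
clock: 9.32
ee_pos: [0.541, -0.0421, 0.2029]
tcp_rot: [0.999, -0.036, -0.0, -0.0]
force: [-0.4, -0.2, -0.5]
gripper_width: 0.0457
finger_force: 0.0
```

```bash
python3 - <<'E'
import chk
from h import *
f=ctrl.read_camera('side')['frame'];cv2.imwrite('pics/c5.png',cv2.resize(f[140:230,210:330],(800,600),interpolation=cv2.INTER_CUBIC))
E
```

```text
9.325 [ 0.541  -0.0421  0.2029] [-0.36 -0.23 -0.46] 0.045711441846635996 yang -94.13986214216808 q [-0.22  0.09  1.56  0.    1.49  1.42]
delta [  1.19319594   0.40343875 162.89441476]
```

View pics/c5.png

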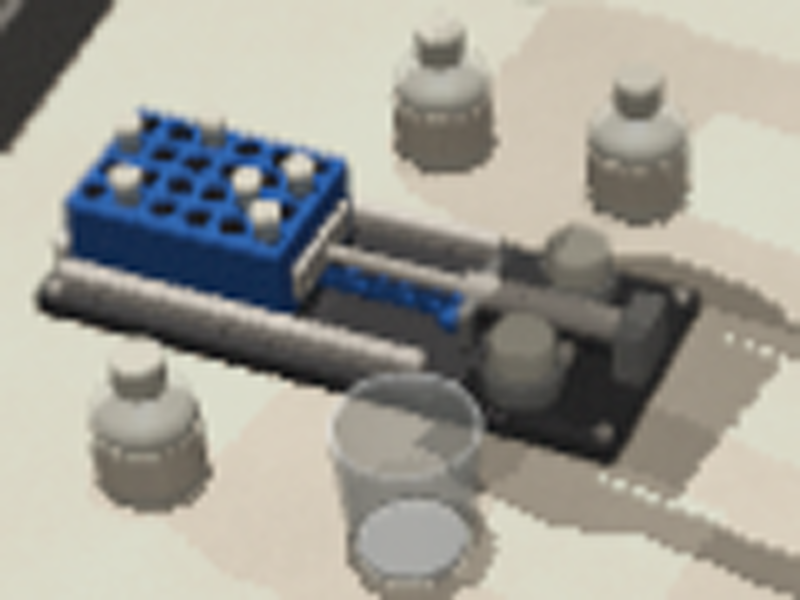

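The rack is at the end stop (205,210), both buttons are back up at (525,345) and (580,255), and the bottles and beaker haven't moved.

```bash
python3 -c "
from bench import ctrl
print(ctrl.hand_in())"
```

```text
the job is handed in; nothing more can be done
None
```

The blue rack is out at its end stop, both buttons are back up, the arm is clear, and I handed the job in at about 9.4 s; the hand-in returned no verdict.

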